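# Let a label roll out of the counter dispenser

## Robot

A 6-joint arm with a two-finger parallel gripper is mounted at the origin on the work surface. World frame = base frame: x ahead of the robot, y to its left, z up, the work surface at z = 0. Lengths are in m, angles in rad, forces in N, time in s.
With the tool pointing down it reaches from about 0.35 to 0.875 m from the base axis. Payload 15.5 kg.
Tool frame: the origin (TCP) lies on the centre line of the jaws, within the pads' length; the fingertips stand 8 mm ahead of it and the grasp point (between the pads) lies 11 mm behind it; z points along the fingers, y is the line along which they close (so a half turn about z gives the same grasp; the last joint's range is limited). The gripper opens to 85 mm and grips with 20 to 120 N. Pads are 22 mm wide; open, the fingers measure 114 mm over their backs; the gripper's body (76 mm by 85 mm) begins 54 mm behind the grasp point. The pads swing forward as they close: fully open they stand 13 mm farther back than shut.
Start: joints at [1.111, 0.494, 1.345, -0, 1.302, -0.096], TCP at [0.223, 0.584, 0.218] pointing down, gripper open.
Joint ranges: [-2.91, 2.91], [-0.82, 2.16], [0.22, 2.67], [-1.22, 4.37], [0.12, 2.79], [-3.08, 3.08]. Speed limits (rad/s): [1.89, 1.89, 2.57, 3.01, 3.01, 3.01].

## Interface

Orientations are given as a unit quaternion [x, y, z, w].
In Python, from plant import get_obs, camera, close_job gives the robot as it stands.
- The arm moves only by the shell command python3 -m inch 'ROWS'. ROWS is JSON, a list of rows, each a list of 3 entries, a list of its own where there are three numbers: the shift along the tool's x, y, z in mm, then the turn, a rotation vector about the tool's x, y, z in degrees, then the finger opening in mm, from 0 to 85.4. In form: [[[x, y, z], [wx, wy, wz], hand], ...]. A call has 1 to 12 rows; each row shifts and turns the commanded pose from where the row before left it, along the tool's axes as they then stand; what a row does not reach is not made up. A row lasts 1/10 s, in which the tool goes at most 50 mm and 8.59 degrees, less where a joint would pass 70% of its speed; a pose out of reach is approached as far as the arm can. A call with a gripper value outside its range is refused whole. The fingers move at their own pace and stop on an object; the grip force is fixed at half the most. Time passes only in rows, so rows that do not move let the fingers close. It gives the time, the measured TCP pose, the force, the opening and the grip force at its end, in the units of the state.
- get_obs(): the state, without advancing time (a new reading comes with each control period).
- camera(name): name is "scene" or "top"; returns a dict with "image" (420x560x3 uint8, red, green, blue), "depth" (420x560 float32, m along the optical axis (not along the pixel's ray), 0 where there is no reading), "fovy" (degrees; the focal length in pixels is half the picture's height over the tangent of half this angle, whatever the lens; pixels are square), "cx", "cy" (the principal point, pixels), "R" (3x3) and "t" (3): a world point X has camera coordinates R X + t. Camera axes: x right, y down, z forward; pixel columns grow to the right and rows downward; lengths in m; the calibration is good to about 2 mm. A picture is of the moment at which its call begins.
- close_job(): hands the job in; it is judged then, once.
The state is a dict: "time": time; "qpos": joint angles; "joint_vel": joint speeds; "tau": joint torques, N m; "tool_pos": TCP position; "tool_rot": TCP orientation; "contact_force": force on the tool from outside, world axes, zero at the start; "ft_torque": the same for the moment, N m; "grip_width": finger opening in m; "grasp_force": force on a finger pad.
Only numpy, scipy, OpenCV 4.12 (cv2) and the standard library are available. Lean on these libraries where they do the work, as an engineer would, in place of code of your own. Each camera call takes 0.05 s, during which the arm holds its last target. There are 200 camera calls.

## Task

Let the paper roll out of the wider of the two roll dispensers: with your fingertips, press its lever all the way down so that the lid lifts fully and the roll rolls out into the tray, then ease the lever back up so that the lid closes gently and does not slam. Do not touch the roll or the lid; leave the roll where it stops, and leave the narrower dispenser and the other things on the counter alone.

Things in the scene. Friction and masses are not known exactly. Their poses are not given: they have to be found in the camera images.
- wide_dispenser: the wider: white roll dispenser fixed to the counter, 98 mm wide, 105 mm high. Origin on the counter below the closed lid; +x to its rear, -x to its front, facing the robot within 0.35 rad. Housing x 0 to 124 mm, open on top, a flap lid in its front; tray with 36 mm walls in front, to x -106. Floor slopes down forward. Lever outside the +y wall, its paddle at x -52, y +79 mm.
- narrow_dispenser: the narrower (leave it alone): white roll dispenser fixed to the counter, 58 mm wide, 105 mm high. Origin on the counter below the closed lid; +x to its rear, -x to its front, facing the robot within 0.35 rad. Housing x 0 to 124 mm, open on top, a flap lid in its front; tray with 36 mm walls in front, to x -106. Floor slopes down forward. Lever outside the +y wall, its paddle at x -52, y +59 mm.
- wide_paddle (a point): wider dispenser's black lever paddle: centre of its top face. Plate 34 (x) x 36 (y) x 6 mm, 133 mm from the lever's pivot. At rest 118 mm above the counter, its front edge tilted 0.2 rad up; fully pressed 66 mm up, front edge 0.2 rad down, at the same x, y (bows 3 mm forward between). Press straight down on its middle.
- wide_lever (a joint): wider dispenser's lever angle, rad: 0 at rest (paddle up), 0.40 right down at a hard stop. Pivot 78 mm behind the lid, 92 mm up. A spring returns it: about 3 N on the paddle at first, 6 N at the bottom; let go, it flies back and the lid slams. The lid turns 3 times as far, in step.
- wide_lid (a joint): wider dispenser's lid angle, rad: 0 shut (hanging upright), 1.2 fully up; hinged on its top edge 92 mm above the counter, 62 mm deep, swings out over the tray. Gentle: the paddle rises slower than 80 mm/s, the fingers staying on it till it is up.
- wide_roll: paper roll 40 mm diameter, 80 mm long along its own y, about 90 g (varies); origin at its centre. It starts behind the wider dispenser's lid, and rolls by itself into the tray in about a second once the lid is up, coming to rest against the front wall (centre about 80 mm in front of the lid).
- narrow_lever (a joint): narrower dispenser's lever angle, rad: 0 at rest, 0.40 right down
- narrow_lid (a joint): narrower dispenser's lid angle, rad: 0 shut, 1.2 fully up
- narrow_roll: paper roll 40 mm diameter, 40 mm long, behind the narrower dispenser's lid; stays there
- spare_roll: bystander: spare paper roll standing on end, 40 mm diameter, 40 mm high; origin centre of underside
- padlock: bystander: brass padlock standing, 42 x 22 mm, 64 mm high; origin centre of underside
- tape_measure: bystander: tape measure standing, 70 x 38 mm, 62 mm high; origin centre of underside
- screwdriver: bystander: screwdriver lying along its own x, 200 mm long; loose
- marker: bystander: marker pen lying along its own x, 130 mm long, 13 mm thick
- oil_bottle: bystander: small oil bottle, 32 mm diameter, 95 mm high; origin centre of underside
- bit_box: bystander: cardboard box 70 x 110 mm, 40 mm high; origin centre of underside
- bolt_jar: bystander: jar, 72 mm diameter, 100 mm high; origin centre of underside
Not all that is in view belongs to the job. What is shaped like the wide_roll but blue or orange is not meant.

How it is judged:
By the outcome, as a careful person would: the job done as asked, in the order asked, and still so for the second after the job is handed in, with the robot touching nothing.
It also fails if it takes over 40 s, if anything falls off the work surface, if the arm or the gripper's body presses on something with over 40 N, if the wrist force passes 120 N, or if a joint passes its speed limit or range.

## Working session

There is one attempt and no reset: what is moved stays moved. The work goes in short steps, Python scripts to look and compute and a shell command to move; the robot and the scene stay as the last step left them, time stands still between calls to the robot, and variables do not carry over. Pictures are saved under pics/ and viewed, at most 10 in all, crops included, and the job is handed in when it is done.

```bash
mkdir -p pics; python3 - <<'E'
from plant import *
import cv2,numpy as np
o=get_obs();print({k:np.round(v,3) for k,v in o.items()})
for n in("scene","top"):
    c=camera(n);np.savez(n+'.npz',**c);cv2.imwrite(f'pics/{n}0.png',c['image'][:,:,::-1]);print(n,c['fovy'],c['cx'],c['cy'],c['R'],c['t'])
E
```

```text
{'time': np.float64(0.0), 'qpos': array([ 1.111,  0.494,  1.346,  0.   ,  1.303, -0.096]), 'joint_vel': array([ 0.001,  0.   , -0.001, -0.001,  0.   , -0.001]), 'tau': array([ 1.0000e-03, -8.8216e+01, -3.8389e+01,  0.0000e+00,  1.0000e-02,
        0.0000e+00]), 'tool_pos': array([0.223, 0.584, 0.217]), 'tool_rot': array([ 0.181,  0.983, -0.001, -0.   ]), 'contact_force': array([ 0.348, -0.227,  0.597]), 'ft_torque': array([-0.02 ,  0.005,  0.007]), 'grasp_force': np.float64(0.0), 'grip_width': np.float64(0.085)}
scene 53.75163054340957 276.18000243532765 212.56023743179557 [[-0.80573678  0.59224451  0.0058895 ]
 [ 0.47810356  0.65625518 -0.58373464]
 [-0.34957865 -0.46752068 -0.81192314]] [ 0.46990893 -0.17388114  1.44964499]
top 57.85713525894736 274.3374161537133 215.18786608417037 [[ 0.01063279 -0.99962728  0.0251445 ]
 [-0.99530891 -0.01299838 -0.09587081]
 [ 0.09616191 -0.02400717 -0.99507615]] [-0.04920806  0.53468373  1.13448701]
```

View pics/scene0.png

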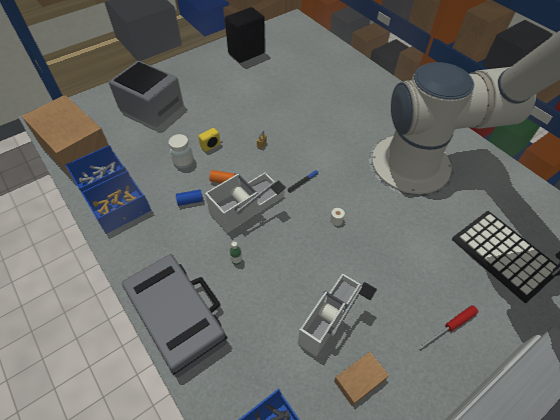

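View pics/top0.png

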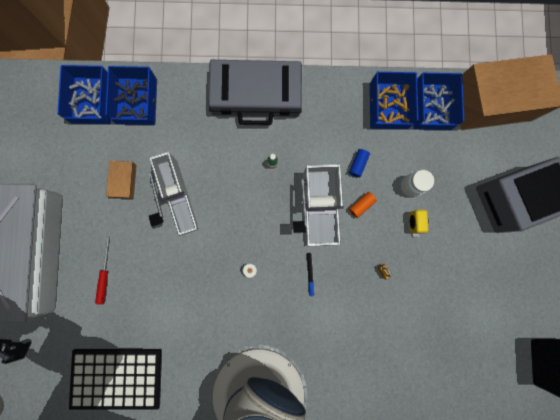

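Scene view: the wide dispenser is at about (245,203) with its black paddle at (278,187). In the top view it is at (322,205), with the paddle at (298,226) and the marker ahead of it at (310,273). The narrow one is at (172,195). Next I measure the paddle and the housing axis.

```bash
cat > h.py <<'E'
import numpy as np,cv2
def ray(c,u,v):
    f=210/np.tan(np.radians(float(c['fovy'])/2))
    d=np.array([(u-c['cx'])/f,(v-c['cy'])/f,1.]);R=c['R']
    return -R.T@c['t'],R.T@d
def plane(c,u,v,z):
    o,d=ray(c,u,v);return o+d*(z-o[2])/d[2]
def cloud(c):
    f=210/np.tan(np.radians(float(c['fovy'])/2))
    v,u=np.mgrid[:420,:560];D=c['depth']
    P=np.stack([(u-c['cx'])/f*D,(v-c['cy'])/f*D,D],-1)
    return (P-c['t'])@c['R']
E
python3 - <<'E'
from h import *
for n,box in(("top",(285,212,312,242)),("scene",(262,172,292,200))):
    c=np.load(n+'.npz');P=cloud(c);im=c['image']
    x0,y0,x1,y1=box;m=np.zeros((420,560),bool);m[y0:y1,x0:x1]=True
    m&=(im.max(-1)<50)&(P[...,2]>.1)&(P[...,2]<.14)
    v,u=np.nonzero(m);print(n,m.sum(),u.mean(),v.mean(),u.min(),u.max(),v.min(),v.max(),'depth',P[m].mean(0),P[m].min(0),P[m].max(0),'plane',plane(c,u.mean(),v.mean(),.118))
    if n=='top':
        print(cv2.minAreaRect(P[m][:,:2].astype(np.float32)*1000))
        w=np.zeros_like(m);w[160:250,290:350]=True
        w&=(P[...,2]>.095)&(P[...,2]<.112)&(im.min(-1)>110)
        q=P[w][:,:2].astype(np.float32)*1000;print('housing',len(q),cv2.minAreaRect(q))
        w[:]=0;w[208:250,300:345]=True;w&=(P[...,2]>.03)&(P[...,2]<.04);print('tray',cv2.minAreaRect(P[w][:,:2].astype(np.float32)*1000))
    s=5;cv2.imwrite(f'pics/{n}1.png',cv2.resize(im[160:260,(270 if n=='top' else 190):][:,:110,::-1],None,fx=s,fy=s,interpolation=cv2.INTER_CUBIC))
E
```

```text
top 126 298.94444444444446 226.52380952380952 293 305 221 232 depth [ 0.49525711 -0.11007073  0.11871625] [ 0.47979538 -0.12722628  0.10935262] [ 0.51143443 -0.0932891   0.12608388] plane [ 0.49528293 -0.11013785  0.118     ]
((495.78594970703125, -110.37042236328125), (33.973052978515625, 31.441993713378906), 88.94453430175781)
housing 275 ((615.2930297851562, -176.25241088867188), (120.39028930664062, 112.80669403076172), 3.666435718536377)
tray ((500.1002197265625, -189.84341430664062), (108.0208969116211, 98.51142883300781), 2.9678893089294434)
scene 34 275.61764705882354 187.26470588235293 271 282 181 193 depth [ 0.5033988  -0.11257957  0.11673439] [ 0.48384373 -0.12600468  0.11195895] [ 0.51384819 -0.09172365  0.12221343] plane [ 0.50403946 -0.11169349  0.118     ]
```

View pics/top1.png

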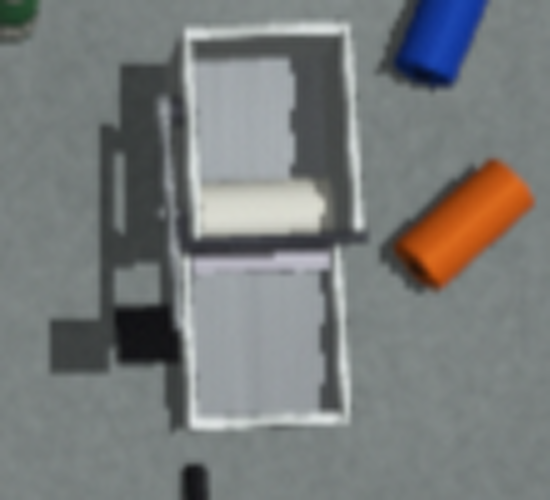

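The crop shows the paddle at about (299,226.6) in full-image pixels. The tray centre fit agrees, so the paddle top is at about (0.496, -0.111) with yaw of about 0.05. I'm moving over to it with the fingers closed.

```bash
python3 -m inch '[[[-15,-16,0],[0,0,0],0],[[-30,-33,0],[0,0,0],0],[[-30,-33,0],[0,0,0],0],[[-30,-33,0],[0,0,0],0],[[-30,-33,0],[0,0,0],0],[[-30,-33,0],[0,0,0],0],[[-30,-33,0],[0,0,0],0],[[-30,-33,0],[0,0,0],0],[[-30,-33,0],[0,0,0],0],[[-30,-33,0],[0,0,0],0],[[-30,-33,0],[0,0,0],0],[[-15,-16,0],[0,0,0],0]]'
```

```text
time: 1.3
tool_pos: [0.4028, 0.1252, 0.2178]
tool_rot: [0.182, 0.983, -0.0, 0.0]
contact_force: [0.5, 0.8, -0.1]
grip_width: -0.0
grasp_force: 0.0
```

```bash
python3 -m inch '[[[-20,-22,0],[0,0,0],0],[[-27,-30,0],[0,0,0],0],[[-27,-30,0],[0,0,0],0],[[-27,-30,0],[0,0,0],0],[[-27,-30,0],[0,0,0],0],[[-27,-30,0],[0,0,0],0],[[-16,-16,0],[0,0,0],0],[[0,0,0],[0,0,-8],0],[[0,0,0],[0,0,-8],0],[[0,0,0],[0,0,-6],0],[[0,0,0],[0,0,0],0],[[0,0,0],[0,0,0],0]]'
python3 - <<'E'
from plant import *
from scipy.spatial.transform import Rotation as R
import numpy as np
o=get_obs();M=R.from_quat(o['tool_rot']).as_matrix();print(M.round(3),o['tool_pos'],'to go mm',M.T@(np.array([.497,-.111,.150])-o['tool_pos'])*1000)
E
```

```text
time: 2.5
tool_pos: [0.4947, -0.1086, 0.2177]
tool_rot: [-0.008, 1.0, 0.0, -0.0]
contact_force: [-0.6, -0.5, 1.0]
grip_width: 0.0001
grasp_force: 0.0
[[-1.    -0.016 -0.   ]
 [-0.016  1.     0.   ]
 [ 0.     0.    -1.   ]] [ 0.49466334 -0.10860544  0.21766055] to go mm [-2.3188079  -2.4389825  67.65957921]
```

```bash
python3 -m inch '[[[-2,-2.5,20],[0,0,0],0],[[0,0,30],[0,0,0],0],[[0,0,20],[0,0,0],0],[[0,0,6],[0,0,0],0],[[0,0,0],[0,0,0],0],[[0,0,0],[0,0,0],0]]'
python3 - <<'E'
from plant import *
import cv2,numpy as np
a=cv2.resize(camera("top")['image'][160:260,260:360,::-1],None,fx=4,fy=4)
b=cv2.resize(camera("scene")['image'][130:230,200:300,::-1],None,fx=4,fy=4)
cv2.imwrite('pics/pre.png',np.hstack([a,b]))
E
```

```text
time: 3.1
tool_pos: [0.4974, -0.1113, 0.1426]
tool_rot: [-0.009, 1.0, -0.0, 0.001]
contact_force: [0.2, 0.4, -0.0]
grip_width: 0.0
grasp_force: 0.0
```

View pics/pre.png

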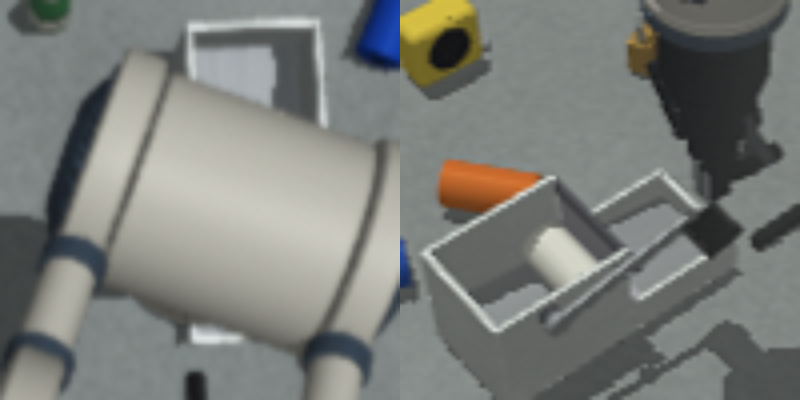

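The fingertips sit right over the paddle (right half, about (712,200)). I'm easing into contact next.

```bash
python3 -m inch '[[[0,0,6],[0,0,0],0],[[0,0,5],[0,0,0],0],[[0,0,4],[0,0,0],0],[[0,0,4],[0,0,0],0],[[0,0,4],[0,0,0],0],[[0,0,0],[0,0,0],0]]'
```

```text
time: 3.8
tool_pos: [0.4966, -0.111, 0.1182]
tool_rot: [-0.01, 1.0, 0.0, -0.0]
contact_force: [0.1, -0.1, 0.9]
grip_width: 0.0005
grasp_force: 0.0
```

```bash
python3 - <<'E'
from plant import *
import cv2,numpy as np
print(get_obs()['contact_force'],get_obs()['tool_pos'])
c=camera("scene");np.savez('s2.npz',**c)
b=cv2.resize(c['image'][140:220,200:300,::-1],None,fx=7,fy=7,interpolation=cv2.INTER_CUBIC)
cv2.imwrite('pics/c1.png',b)
E
```

```text
[ 0.08634375 -0.06667861  0.87167026] [ 0.49655493 -0.11103303  0.11818925]
```

View pics/c1.png

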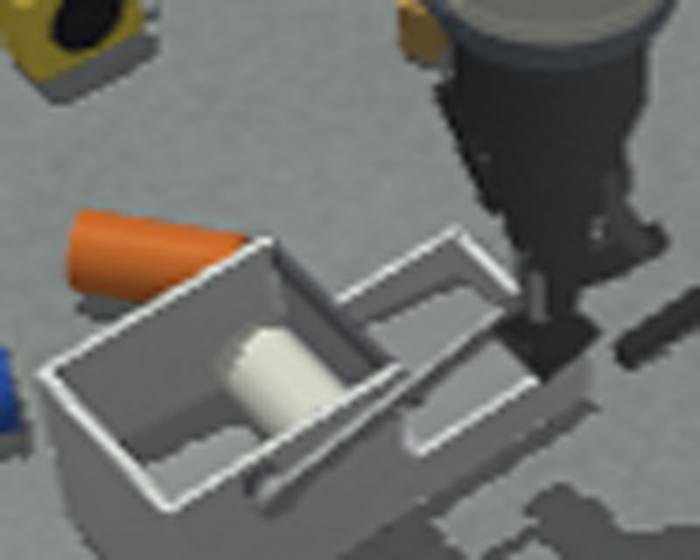

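Contact looks plausible: the paddle has dropped slightly, to about (278,189). I'll press further and watch the force.

```bash
python3 -m inch '[[[0,0,4],[0,0,0],0],[[0,0,4],[0,0,0],0],[[0,0,4],[0,0,0],0],[[0,0,4],[0,0,0],0],[[0,0,0],[0,0,0],0],[[0,0,0],[0,0,0],0]]'
python3 - <<'E'
from plant import *
from h import *
c=camera("scene");im=c['image'];np.savez('s3.npz',**c)
for X in ([.497,-.111,.094],[.497,-.111,.118]):
    p=c['R']@np.array(X)+c['t'];f=210/np.tan(np.radians(c['fovy']/2));print(c['cx']+f*p[0]/p[2],c['cy']+f*p[1]/p[2])
cv2.imwrite('pics/c2.png',cv2.resize(im[140:220,200:300,::-1],None,fx=7,fy=7,interpolation=cv2.INTER_CUBIC))
E
```

```text
time: 4.45
tool_pos: [0.4967, -0.1111, 0.1027]
tool_rot: [-0.01, 1.0, 0.0, -0.0]
contact_force: [-1.3, 0.3, 3.1]
grip_width: 0.0002
grasp_force: 1.1
277.5945397486565 191.37669745245162
277.6644538957639 186.3296683648129
```

View pics/c2.png

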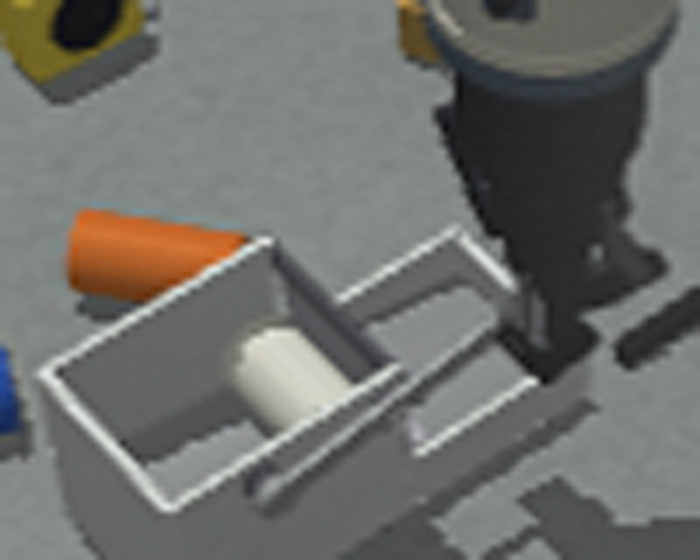

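The 3 N force means the fingertips are on the paddle, and the roll has crept forward slightly. I'm continuing towards the hard stop.

```bash
python3 -m inch '[[[0,0,4],[0,0,0],0],[[0,0,4],[0,0,0],0],[[0,0,4],[0,0,0],0],[[0,0,4],[0,0,0],0],[[0,0,4],[0,0,0],0],[[0,0,0],[0,0,0],0]]'; python3 -m inch '[[[0,0,3],[0,0,0],0],[[0,0,3],[0,0,0],0],[[0,0,0],[0,0,0],0]]'
python3 - <<'E'
from plant import *
from h import *
c=camera("scene");im=c['image'];np.savez('s3.npz',**c)
cv2.imwrite('pics/c3.png',cv2.resize(im[140:220,200:300,::-1],None,fx=7,fy=7,interpolation=cv2.INTER_CUBIC))
E
```

```text
time: 5.1
tool_pos: [0.4967, -0.1111, 0.0822]
tool_rot: [-0.01, 1.0, 0.0, -0.0]
contact_force: [-0.3, 0.3, 0.1]
grip_width: 0.0001
grasp_force: 0.0
time: 5.4
tool_pos: [0.4969, -0.1111, 0.0765]
tool_rot: [-0.01, 1.0, 0.0, 0.0]
contact_force: [0.7, -0.1, 0.9]
grip_width: 0.0002
grasp_force: 0.3
```

View pics/c3.png

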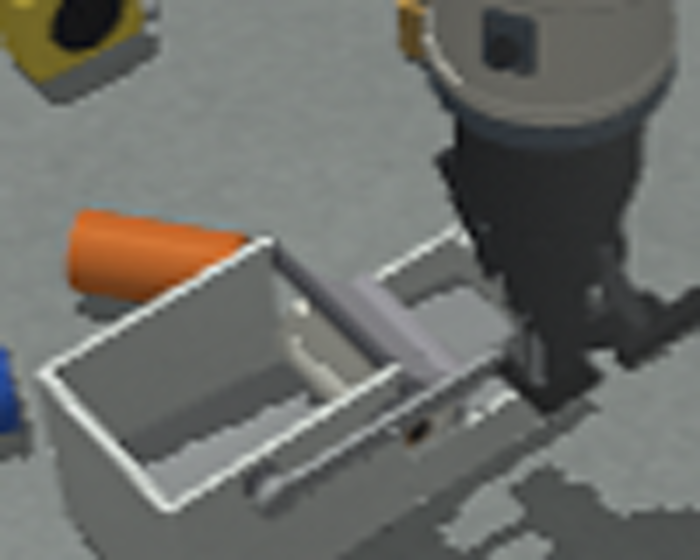

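The lid is well up and the roll is moving forward (its end shows at (417,430) in the crop). Now the last millimetres to the stop.

```bash
python3 -m inch '[[[0,0,2],[0,0,0],0],[[0,0,0],[0,0,0],0]]'; python3 -m inch '[[[0,0,2],[0,0,0],0],[[0,0,0],[0,0,0],0]]'; python3 -m inch '[[[0,0,1],[0,0,0],0],[[0,0,0],[0,0,0],0]]'
```

```text
time: 5.65
tool_pos: [0.497, -0.1111, 0.0747]
tool_rot: [-0.01, 1.0, -0.0, 0.0]
contact_force: [0.6, 0.8, 2.6]
grip_width: -0.0002
grasp_force: 1.3
time: 5.85
tool_pos: [0.4971, -0.1112, 0.0727]
tool_rot: [-0.01, 1.0, -0.0, 0.0]
contact_force: [0.9, 0.4, 3.9]
grip_width: -0.0
grasp_force: 1.6
time: 6.05
tool_pos: [0.4971, -0.1112, 0.0718]
tool_rot: [-0.01, 1.0, -0.0, 0.0]
contact_force: [1.2, 1.0, 4.8]
grip_width: 0.0
grasp_force: 1.9
```

```bash
for i in 1 2 3 4; do python3 -m inch '[[[0,0,1],[0,0,0],0],[[0,0,0],[0,0,0],0]]' | grep -E 'pos|cont'; done
```

```text
tool_pos: [0.4971, -0.1112, 0.0708]
contact_force: [2.8, 0.4, 5.1]
tool_pos: [0.4971, -0.1112, 0.0698]
contact_force: [2.2, 0.1, 4.1]
tool_pos: [0.4971, -0.1112, 0.0688]
contact_force: [2.7, 0.8, 4.7]
tool_pos: [0.497, -0.1112, 0.0678]
contact_force: [3.3, 0.2, 4.6]
```

```bash
for i in 1 2 3 4; do python3 -m inch '[[[0,0,1],[0,0,0],0],[[0,0,0],[0,0,0],0]]' | grep -E 'pos|cont'; done
python3 - <<'E'
from plant import *
from h import *
c=camera("scene");im=c['image'];np.savez('s4.npz',**c);P=cloud(c)
for r in range(188,204,2): print(r,[(u,im[r,u].max(),(P[r,u]*1000).round().astype(int).tolist()) for u in range(268,290,4)])
cv2.imwrite('pics/c4.png',cv2.resize(im[140:220,200:300,::-1],None,fx=7,fy=7,interpolation=cv2.INTER_CUBIC))
E
```

```text
tool_pos: [0.497, -0.1112, 0.0668]
contact_force: [2.5, 0.6, 4.6]
tool_pos: [0.497, -0.1112, 0.0658]
contact_force: [4.1, 0.4, 4.2]
tool_pos: [0.497, -0.1112, 0.0648]
contact_force: [1.5, 0.1, 5.2]
tool_pos: [0.4969, -0.1112, 0.0638]
contact_force: [2.9, 0.7, 4.7]
188 [(268, np.uint8(136), [499, -159, 64]), (272, np.uint8(134), [462, -188, 8]), (276, np.uint8(41), [510, -102, 129]), (280, np.uint8(44), [501, -94, 129]), (284, np.uint8(54), [508, -66, 163]), (288, np.uint8(49), [503, -55, 169])]
190 [(268, np.uint8(137), [969, 514, 1073]), (272, np.uint8(136), [467, -181, 9]), (276, np.uint8(54), [509, -103, 118]), (280, np.uint8(42), [508, -85, 135]), (284, np.uint8(44), [508, -66, 153]), (288, np.uint8(47), [505, -52, 166])]
192 [(268, np.uint8(112), [507, -147, 61]), (272, np.uint8(81), [509, -123, 88]), (276, np.uint8(84), [506, -107, 102]), (280, np.uint8(45), [510, -82, 130]), (284, np.uint8(38), [509, -64, 148]), (288, np.uint8(126), [427, -147, 3])]
194 [(268, np.uint8(133), [524, -123, 89]), (272, np.uint8(34), [510, -122, 80]), (276, np.uint8(84), [506, -107, 92]), (280, np.
[... 338 characters left out ...]
98 [(268, np.uint8(90), [505, -151, 26]), (272, np.uint8(99), [497, -139, 32]), (276, np.uint8(39), [509, -103, 79]), (280, np.uint8(39), [498, -97, 77]), (284, np.uint8(61), [487, -91, 75]), (288, np.uint8(134), [441, -129, 0])]
200 [(268, np.uint8(100), [513, -139, 34]), (272, np.uint8(103), [497, -140, 21]), (276, np.uint8(34), [512, -98, 76]), (280, np.uint8(42), [502, -92, 76]), (284, np.uint8(139), [456, -130, -1]), (288, np.uint8(132), [446, -122, 1])]
202 [(268, np.uint8(102), [512, -141, 20]), (272, np.uint8(102), [497, -140, 10]), (276, np.uint8(75), [483, -137, 3]), (280, np.uint8(141), [471, -131, -1]), (284, np.uint8(136), [460, -124, -2]), (288, np.uint8(137), [450, -116, -1])]
```

View pics/c4.png

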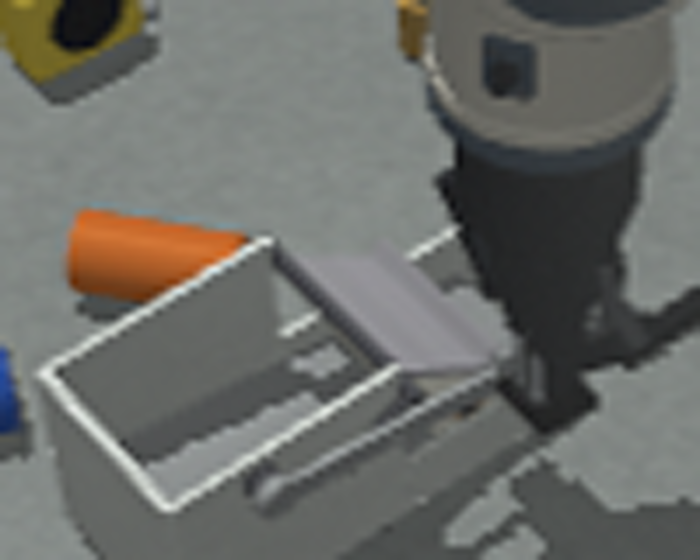

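The depth image puts the paddle at about 76 mm and nearly level, and the lid is about three-quarters up. The tips sit about 12 mm behind the nominal TCP height, so roughly 10 mm of travel remains.

```bash
for i in 1 2 3 4; do python3 -m inch '[[[0,0,2],[0,0,0],0],[[0,0,0],[0,0,0],0]]' | grep -E 'pos|cont'; done
```

```text
tool_pos: [0.497, -0.1112, 0.0618]
contact_force: [2.4, 0.3, 5.6]
tool_pos: [0.497, -0.1112, 0.0597]
contact_force: [2.2, 1.1, 5.8]
tool_pos: [0.497, -0.1112, 0.0578]
contact_force: [3.2, 0.5, 6.1]
tool_pos: [0.497, -0.1112, 0.0558]
contact_force: [2.3, -0.3, 7.8]
```

```bash
for i in 1 2 3 4; do python3 -m inch '[[[0,0,1],[0,0,0],0],[[0,0,0],[0,0,0],0]]' | grep -E 'time|pos|cont'; done
python3 - <<'E'
from plant import *
from h import *
c=camera("scene");im=c['image'];np.savez('s5.npz',**c);P=cloud(c)
for r in range(194,206,2): print(r,[(u,im[r,u].max(),(P[r,u]*1000).round().astype(int).tolist()) for u in range(272,288,3)])
E
```

```text
time: 8.7
tool_pos: [0.4971, -0.1112, 0.0548]
contact_force: [3.1, 0.2, 7.0]
time: 8.9
tool_pos: [0.4971, -0.1112, 0.0539]
contact_force: [3.1, 0.5, 7.3]
time: 9.1
tool_pos: [0.4972, -0.1113, 0.0531]
contact_force: [1.7, 0.2, 11.8]
time: 9.3
tool_pos: [0.4973, -0.1113, 0.0525]
contact_force: [-0.4, 1.5, 23.0]
194 [(272, np.uint8(83), [507, -127, 73]), (275, np.uint8(68), [507, -111, 89]), (278, np.uint8(41), [504, -100, 98]), (281, np.uint8(43), [508, -80, 121]), (284, np.uint8(41), [507, -67, 134]), (287, np.uint8(66), [508, -53, 149])]
196 [(272, np.uint8(34), [510, -122, 69]), (275, np.uint8(68), [506, -112, 77]), (278, np.uint8(41), [504, -99, 89]), (281, np.uint8(47), [494, -97, 83]), (284, np.uint8(134), [445, -144, -2]), (287, np.uint8(138), [436, -140, -4])]
198 [(272, np.uint8(41), [513, -118, 67]), (275, np.uint8(70), [507, -111, 68]), (278, np.uint8(41), [504, -99, 80]), (281, np.uint8(39), [491, -102, 66]), (284, np.uint8(67), [450, -138, -2]), (287, np.uint8(132), [443, -131, -1])]
200 [(272, np.uint8(91), [497, -140, 20]), (275, np.uint8(37), [511, -105, 69]), (278, np.uint8(37), [502, -101, 66]), (281, np.uint8(39), [495, -95, 66]), (284, np.uint8(67), [486, -93, 62]), (287, np.uint8(136), [447, -125, -2])]
202 [(272, np.uint8(102), [496, -142, 7]), (275, np.uint8(39), [515, -99, 68]), (278, np.uint8(34), [508, -94, 68]), (281, np.uint8(102), [496, -94, 58]), (284, np.uint8(139), [461, -123, 0]), (287, np.uint8(135), [453, -118, 0])]
204 [(272, np.uint8(81), [498, -138, 2]), (275, np.uint8(85), [491, -132, 3]), (278, np.uint8(142), [482, -128, 1]), (281, np.uint8(137), [476, -120, 5]), (284, np.uint8(133), [466, -116, 1]), (287, np.uint8(131), [457, -112, -2])]
```

The hard stop is reached: force jumped to 23 N and the paddle is at 66 mm. I'll hold while the roll settles, then look.

```bash
python3 -m inch '[[[0,0,0],[0,0,0],0],[[0,0,0],[0,0,0],0],[[0,0,0],[0,0,0],0],[[0,0,0],[0,0,0],0],[[0,0,0],[0,0,0],0],[[0,0,0],[0,0,0],0],[[0,0,0],[0,0,0],0],[[0,0,0],[0,0,0],0],[[0,0,0],[0,0,0],0],[[0,0,0],[0,0,0],0]]'
python3 - <<'E'
from plant import *
import cv2,numpy as np
a=cv2.resize(camera("top")['image'][160:260,290:360,::-1],None,fx=4,fy=4)
b=cv2.resize(camera("scene")['image'][130:230,200:300,::-1],None,fx=4,fy=4)
cv2.imwrite('pics/down.png',np.hstack([a,b]))
E
```

```text
time: 10.35
tool_pos: [0.4973, -0.1113, 0.0526]
tool_rot: [-0.01, 1.0, -0.0, 0.001]
contact_force: [0.6, 1.5, 22.2]
grip_width: -0.0002
grasp_force: 10.7
```

View pics/down.png

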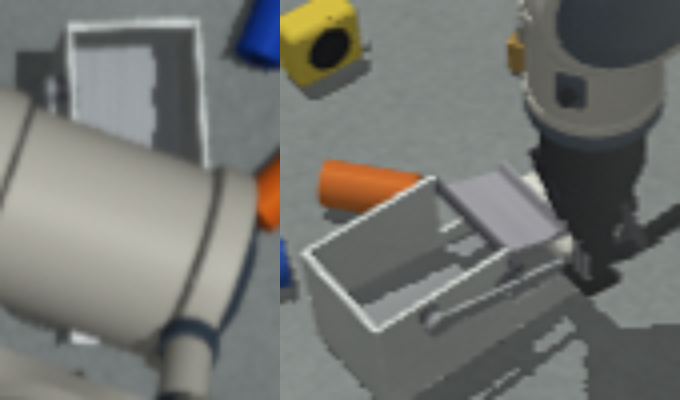

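The lid is fully up and the roll is out in the tray, its cream ends visible past the lid at (530,185) and (565,240). Now I ease the lever up at 30–40 mm/s.

```bash
python3 -m inch '[[[0,0,-2],[0,0,0],0],[[0,0,-3],[0,0,0],0],[[0,0,-4],[0,0,0],0],[[0,0,-4],[0,0,0],0],[[0,0,-4],[0,0,0],0],[[0,0,-4],[0,0,0],0],[[0,0,-4],[0,0,0],0],[[0,0,-4],[0,0,0],0],[[0,0,-4],[0,0,0],0],[[0,0,-3],[0,0,0],0],[[0,0,-2],[0,0,0],0]]'; python3 -m inch '[[[0,0,-2],[0,0,0],0],[[0,0,-2],[0,0,0],0],[[0,0,-2],[0,0,0],0],[[0,0,-2],[0,0,0],0],[[0,0,-2],[0,0,0],0],[[0,0,-2],[0,0,0],0],[[0,0,-2],[0,0,0],0],[[0,0,-2],[0,0,0],0],[[0,0,-2],[0,0,0],0],[[0,0,-2],[0,0,0],0]]'; python3 -m inch '[[[0,0,-2],[0,0,0],0],[[0,0,-2],[0,0,0],0],[[0,0,-2],[0,0,0],0],[[0,0,-2],[0,0,0],0],[[0,0,0],[0,0,0],0]]'
```

```text
time: 11.55
tool_pos: [0.4972, -0.1111, 0.0901]
tool_rot: [-0.01, 1.0, -0.0, 0.0]
contact_force: [0.3, 1.9, 4.0]
grip_width: -0.0001
grasp_force: 1.6
time: 12.55
tool_pos: [0.4963, -0.111, 0.1097]
tool_rot: [-0.01, 1.0, 0.0, -0.001]
contact_force: [-0.1, 0.6, -0.4]
grip_width: -0.0003
grasp_force: 0.0
time: 13.05
tool_pos: [0.497, -0.1112, 0.118]
tool_rot: [-0.01, 1.0, -0.0, 0.0]
contact_force: [0.1, 0.1, 0.3]
grip_width: 0.0
grasp_force: 0.0
```

The lever is up and released. I'll retract straight up, then swing away and check.

```bash
python3 -m inch '[[[0,0,-10],[0,0,0],0],[[0,0,-30],[0,0,0],0],[[0,0,-30],[0,0,0],0],[[0,0,-30],[0,0,0],0],[[0,20,0],[0,0,0],0],[[0,40,0],[0,0,0],0],[[0,40,0],[0,0,0],0],[[0,40,0],[0,0,0],0],[[0,40,0],[0,0,0],0],[[0,40,0],[0,0,0],0],[[0,20,0],[0,0,0],0],[[0,0,0],[0,0,0],0]]'
python3 - <<'E'
from plant import *
import cv2,numpy as np
a=cv2.resize(camera("top")['image'][150:300,230:400,::-1],None,fx=2.3,fy=2.67)
b=cv2.resize(camera("scene")['image'][130:230,200:300,::-1],None,fx=4,fy=4)
cv2.imwrite('pics/end.png',np.hstack([a[:400],b]))
E
```

```text
time: 14.25
tool_pos: [0.492, 0.1312, 0.2184]
tool_rot: [-0.011, 1.0, 0.0, 0.0]
contact_force: [0.0, -0.5, -0.6]
grip_width: 0.0
grasp_force: 0.0
```

View pics/end.png

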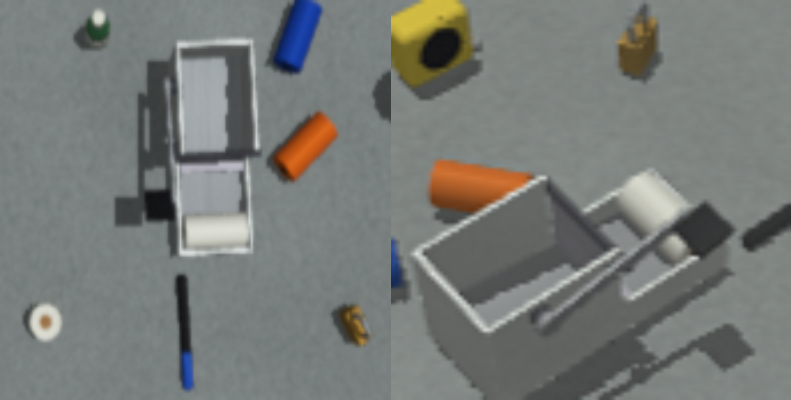

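The roll rests against the tray's front wall (217,230), the lid is shut, the paddle is up and the bystanders are undisturbed.

```bash
python3 -c "from plant import *;print(close_job())"
```

```text
the job is handed in; nothing more can be done
None
```

The wide dispenser's roll is out and resting against the tray's front wall, the lever was pressed to its stop and eased back up with the lid closed, and the job was handed in at about 14 s; the verdict was not shown.

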